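# Release the model carrier from its ball stand

### The job

A plaster study model is mounted on a blue carrier that is locked onto a ball stand on the worktop. Take the red latch handle on the carrier, pull the latch fully open sideways against its spring, and only then lift the carrier straight up off the ball, leaving the things round it alone. Finish while still holding the carrier level and still over its stand, raised about ten centimetres above where it sat, with nothing else carrying it.

Things in the scene. Friction and masses are not known exactly. Their poses are not given: they have to be found in the camera images.
- stand: Fixed ball stand: dark steel plate 150 x 84 x 12 mm. Ball stud of 25 mm, centre 40 mm along its -x, 50 mm up, underside cut flat at 44 mm, 10 mm neck. Aluminium rest fork 38 mm along +x (seat 52.5 mm high, cheeks to 65.5 mm, 33 mm apart) keeps the carrier's bar level and from turning. Origin on the worktop under the latch handle of a seated carrier, z up.
- carrier: Loose carrier, about 0.35 kg: 40 x 40 mm socket head over the ball at its -x end, blue bar 30 mm wide along +x, plaster model 48 x 60 mm on its +x end (top 105 mm up, 40 mm from the handle). Origin and axes are the stand's when seated (origin 36 mm below its lowest part). 1.5 mm play; free after rising 30 mm straight up. Centre of mass under the handle within 15 mm.
- latch (a joint): Slide of the carrier's spring latch, m: 0 locked (steel tooth 5 mm under the ball's flat underside), 0.010 at its stop, pulled along the carrier's +y. Frees the ball from about 0.0075. The spring takes about 3 N to start, 7 N at the stop; off the ball it springs home in the hand, which is all right.
- latch_handle (a point): Centre of the red upright latch handle, a fin 24 mm along the carrier's x, 10 mm thick along its y, 30 mm high (76.5 to 106.5 mm above the worktop when seated), standing on a flat steel slide; free above and on both y sides. Moves with the latch; the carrier is lifted by it.
- bur_box: Blue bur box with a closed clear lid, 66 x 80 x 30 mm, bystander; origin under its centre.
- dappen: Small white glass dappen dish, 37 x 37 x 26 mm, bystander; origin under its centre.
- marker: Red-capped marker pen lying along x, 138 x 12 x 13 mm, bystander; origin under its centre.

How it is judged:
On the way, in this order (a step that is already met when the one before it is completed fails the run):
1. the latch is pulled open (8 mm or more of its 10 mm) while the carrier is still seated on the ball (value of joint latch above 0.008 m and z of carrier in the frame of stand below 0.006 m and contact force between the fingers and carrier above 1 N), for 0.2 s.
2. the carrier is lifted clear of ball and fork, held by the fingers (z of carrier in the frame of stand above 0.035 m and contact force between the fingers and carrier above 1 N and contact force between carrier and stand below 0.2 N), for 0.2 s.
At the end, for the whole second after the job is handed in: The fingers hold the carrier 70 to 160 mm above its seat, over the stand within 60 mm sideways, level within 0.2 rad, at rest (under 0.03 m/s), and it touches nothing of the stand (z of carrier in the frame of stand between 0.07 and 0.16 m and horizontal distance between carrier and stand below 0.06 m and angle between carrier's own z axis and vertical below 0.2 rad and contact force between the fingers and carrier above 1 N and contact force between carrier and stand below 0.2 N and linear speed of carrier below 0.03 m/s); the arm keeps its last pose, push and grip.
It fails at once if a bystander is moved by more than 20 mm (distance of any of bur_box, dappen, marker from where it was at the start of the episode above 0.02 m).
It fails at once if the carrier is tipped by more than 0.5 rad (angle between carrier's own z axis and vertical above 0.5 rad).
It also fails if it takes over 32 s, if anything falls off the work surface, if the arm or the gripper's body presses on something with over 40 N, if the wrist force passes 120 N, or if a joint passes its speed limit or range.

### The arm

A 6-joint arm with a two-finger parallel gripper is mounted at the origin on a cart in front of the work surface, level with it; the furniture and walls round the work are solid. World frame = base frame: x ahead of the robot, y to its left, z up, the work surface at z = 0. Lengths are in m, angles in rad, forces in N, time in s.
With the tool pointing down it reaches from about 0.275 to 0.75 m from the base axis. Payload 10.2 kg.
Tool frame: the origin (TCP) lies at the very end of the fingers, on their centre line; the grasp point (between the pads) lies 19 mm behind it; z points along the fingers, y is the line along which they close (so a half turn about z gives the same grasp; the last joint's range is limited). The gripper opens to 85 mm and grips with 20 to 120 N. Pads are 22 mm wide; open, the fingers measure 114 mm over their backs; the gripper's body (76 mm by 85 mm) begins 54 mm behind the grasp point. The pads swing forward as they close: fully open they stand 13 mm farther back than shut.
Start: joints at [1.073, 0.313, 1.498, -0, 1.331, -0.223], TCP at [0.142, 0.505, 0.231] pointing down, gripper open.
Joint ranges: [-2.94, 2.94], [-0.97, 2.17], [0.19, 2.56], [-1.23, 4.37], [0.02, 3.11], [-2.88, 2.88]. Speed limits (rad/s): [2.39, 2.39, 3.01, 3.14, 3.14, 3.14].

### API

Orientations are given as [roll, pitch, yaw] about the fixed x, y, z axes, in that order (R = Rz(yaw) Ry(pitch) Rx(roll)).
In Python, from rig import ctrl gives the robot as it stands. The module is installed in compiled form; this text tells all that it offers.
- The arm moves only by the tool send_rows, never from a script. Its argument "commands" is a list that holds one entry, the list of rows, each a list of 7 numbers: the finger opening in mm, from 0 to 85.4, then the shift along the tool's x, y, z in units of 30 mm (1.0 is 30 mm), then the turn, a rotation vector about the tool's x, y, z in units of 6 degrees (1.0 is 6 degrees). In form: [[[grip, x, y, z, ax, ay, az], ...]]. A call has exactly 5 rows; each row shifts and turns the commanded pose from where the row before left it, along the tool's axes as they then stand; what a row does not reach is not made up. A row lasts 1/10 s, in which the tool goes at most 50 mm and 8.59 degrees, less where a joint would pass 70% of its speed; a pose out of reach is approached as far as the arm can. A call is refused whole if a number of a shift passes 1 or a number of a turn 1, either way. A call with a gripper value outside its range is refused whole. The fingers move at their own pace and stop on an object; "squeeze" is the grip in N (left out, the last holds). Time passes only in rows, so rows that do not move let the fingers close, or fill a call up. It gives the time, the measured TCP pose, the force, the opening and the grip force at its end, in the units of the state.
- ctrl.read_state(): the state, without advancing time (a new reading comes with each control period).
- ctrl.camera(name): name is "scene" or "top"; returns (picture, depth): 400x640x3 uint8, red, green, blue; 400x640 float32, m along the optical axis (not along the pixel's ray), 0 where there is no reading.
- ctrl.camera_info(name): a dict with "fx", "fy", "cx", "cy" (pixels), "view" (4x4, takes a point from world to camera coordinates). Camera axes: x right, y up, looking along -z (the intrinsics and any distortion apply to the point x, -y, -z); pixel columns grow to the right and rows downward; lengths in m; the calibration is good to about 2 mm. A picture is of the moment at which its call begins. camera_info takes no time and is no camera call.
- ctrl.sign_off(): hands the job in; it is judged then, once.
The state is a dict: "clock": time; "qpos": joint angles; "joint_velocities": joint speeds; "joint_torque": joint torques, N m; "eef_pos": TCP position; "tcp_rot": TCP orientation; "contact_force": force on the tool from outside, world axes, zero at the start; "torque": the same for the moment, N m; "opening": opening from 0.0 (shut) to 1.0 (fully open); "finger_force": force on a finger pad.
Only numpy, scipy, OpenCV 4.12 (cv2) and the standard library are available. Lean on these libraries where they do the work, as an engineer would, in place of code of your own. Each camera call takes 0.05 s, during which the arm holds its last target. There are 200 camera calls.

## Working session

There is one attempt and no reset: what is moved stays moved. The work goes in short steps, Python scripts to look and compute and a tool call to move; the robot and the scene stay as the last step left them, time stands still between calls to the robot, and variables do not carry over. Pictures are saved under pics/ and viewed, at most 10 in all, crops included, and the job is handed in when it is done.

Besides the shell and the picture viewer there is one more tool, called after "Request:" as name(argument=value, ...) on one line, values as JSON. send_rows: Moves the arm, as the interface text tells. Its arguments: {"type":"object","properties":{"commands":{"type":"array","items":{"type":"array","items":{"type":"array","items":{"type":"number"}}}},"squeeze":{"type":"number"}},"required":["commands"]}

```bash
mkdir -p pics; cat > h.py <<'E'
import numpy as np, cv2
from rig import ctrl
def snap(n):
    p,d=ctrl.camera(n); np.savez(f'{n}.npz',p=p,d=d); return p,d
def world(n,u,v,z):
    i=ctrl.camera_info(n)
    return np.array([(u-i['cx'])/i['fx']*z, -(v-i['cy'])/i['fy']*z, -z,1.])@np.linalg.inv(i['view']).T
E
python3 - <<'E'
from h import *
for n in('scene','top'):
    p,d=snap(n); cv2.imwrite(f'pics/{n}0.png',p[:,:,::-1]); i=ctrl.camera_info(n); print({k:np.round(v,3) if not isinstance(v,str) else v for k,v in i.items()})
print(ctrl.read_state())
E
```

```text
{'fx': np.float64(480.027), 'fy': np.float64(480.027), 'cx': np.float64(322.086), 'cy': np.float64(200.465), 'view': array([[ 0.509, -0.861, -0.014, -0.657],
       [ 0.416,  0.232,  0.879, -0.213],
       [-0.753, -0.453,  0.476, -0.7  ],
       [ 0.   ,  0.   ,  0.   ,  1.   ]])}
{'fx': np.float64(462.641), 'fy': np.float64(462.641), 'cx': np.float64(316.113), 'cy': np.float64(198.784), 'view': array([[ 0.029, -0.999,  0.03 , -0.452],
       [ 0.997,  0.031,  0.065, -0.572],
       [-0.066,  0.028,  0.997, -0.891],
       [ 0.   ,  0.   ,  0.   ,  1.   ]])}
{'clock': 0.1, 'qpos': array([ 1.07258614e+00,  3.13391705e-01,  1.49835475e+00, -2.87350451e-05,
        1.33101532e+00, -2.23374093e-01]), 'joint_velocities': array([ 0.00135583,  0.00073293, -0.00202364, -0.00059138, -0.00119878,
        0.0007572 ]), 'joint_torque': array([ 2.23341420e-03, -4.12901366e+01, -2.60138601e+01, -2.08137253e-04,
        3.08963870e-03,  2.62580971e-05]), 'eef_pos': array([0.14237085, 0.5050852 , 0.2307959 ]), 'tcp_rot': array([-3.14044640e+00, -2.31773479e-04,  2.86676327e+00]), 'contact_force': array([ 0.19253326, -0.40396218,  0.14847038]), 'torque': array([ 0.07191946, -0.01994125,  0.01869189]), 'finger_force': 0.0, 'opening': 1.0016833455626977}
```

View pics/top0.png

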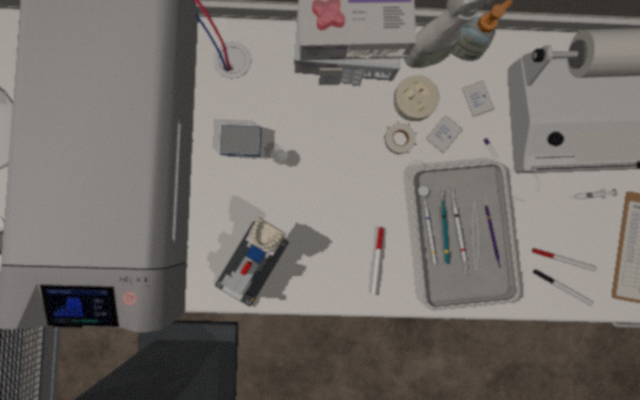

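View pics/scene0.png

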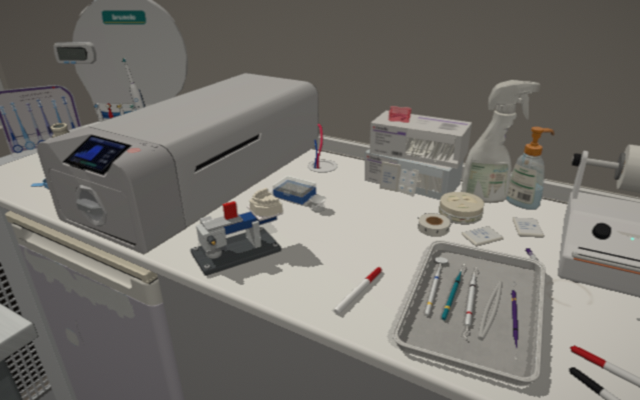

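The top view shows the red handle near pixel (247,267), carrier running from lower left (235,290) to upper right (265,235), with a tall printer left of it. The scene view shows the handle at (231,211) on the stand, and the bur box, dish and marker clear of it.

```bash
python3 - <<'E'
from h import *
def cloud(n):
    f=np.load(n+'.npz'); p,d=f['p'],f['d']; v,u=np.mgrid[:400,:640]; i=ctrl.camera_info(n)
    P=np.stack([(u-i['cx'])/i['fx']*d,-(v-i['cy'])/i['fy']*d,-d,np.ones_like(d)],-1)@np.linalg.inv(i['view']).T
    return p.astype(int),d,P[...,:3]
for n,(r0,r1,c0,c1) in dict(top=(215,310,205,300),scene=(190,280,185,285)).items():
    p,d,P=cloud(n)
    R,G,B=p[...,0],p[...,1],p[...,2]
    w=np.zeros(d.shape,bool); w[r0:r1,c0:c1]=1; w&=d>0
    for nm,m in dict(red=(R>120)&(R>2*G)&(R>2*B),blue=(B>80)&(B>1.5*R)).items():
        m&=w; Q=P[m]; print(n,nm,m.sum(),Q.mean(0).round(4),np.median(Q,0).round(4),Q.min(0).round(3),Q.max(0).round(3))
        if nm=='red':
            q=Q[Q[:,2]>.1]; 
            if len(q)>3: print('  high',len(q),q.mean(0).round(4),q.min(0).round(3),q.max(0).round(3))
    plate=w&(P[...,2]>.004)&(P[...,2]<.02)&(R<90)
    Q=P[plate][:,:2].astype(np.float32)
    print('plate',len(Q),cv2.minAreaRect(Q))
    b=P[w&(P[...,2]>.055)&(P[...,2]<.14)][:,:2].astype(np.float32); print('carrier',len(b),cv2.minAreaRect(b))
    pr=P[(d>0)&(P[...,2]>.18)&(P[...,1]>-.35)]
    print('tall',pr.min(0),pr.max(0),np.percentile(pr,[1,50,99],axis=0).round(3))
    p_=np.load(n+'.npz')['p'][r0:r1,c0:c1,::-1]; cv2.imwrite(f'pics/{n}c.png',cv2.resize(p_,None,fx=6,fy=6,interpolation=cv2.INTER_CUBIC))
    # height map coarse in front
    if n=='top':
        for v in range(0,400,25): print(v,[f"{P[v,u,0]:.2f},{P[v,u,1]:.2f},{P[v,u,2]:.2f}" for u in range(0,240,40)])
E
```

```text
top red 47 [ 0.4525 -0.309   0.106 ] [ 0.4527 -0.3093  0.1061] [ 0.444 -0.315  0.103] [ 0.462 -0.302  0.109]
  high 47 [ 0.4525 -0.309   0.106 ] [ 0.444 -0.315  0.103] [ 0.462 -0.302  0.109]
top blue 179 [ 0.4774 -0.3226  0.0701] [ 0.4777 -0.3226  0.0701] [ 0.463 -0.339  0.066] [ 0.491 -0.306  0.073]
plate 1245 ((0.4548777639865875, -0.3115101456642151), (0.08326782286167145, 0.14833888411521912), 61.09912109375)
carrier 2013 ((0.4639701247215271, -0.321442574262619), (0.06566782295703888, 0.1504591554403305), 62.694549560546875)
tall [ 0.35519396 -0.17384959  0.18000208] [0.90112242 0.06868961 0.1928013 ] [[ 0.371 -0.168  0.181]
 [ 0.634 -0.054  0.185]
 [ 0.889  0.063  0.188]]
0 ['0.96,0.21,0.02', '0.89,0.03,0.19', '0.89,-0.03,0.18', '0.89,-0.10,0.19', '0.90,-0.16,0.18', '0.98,-0.19,0.04']
25 ['0.92,0.22,-0.00', '0.85,0.03,0.18', '0.85,-0.03,0.18', '0.85,-0.10,0.19', '0.86,-0.16,0.18', '0.94,-0.18,-0.00']
50 ['0.87,0.22,0.00', '0.81,0.03,0.18', '0.81,-0.04,0.19', '0.81,-0.10,0.18', '0.82,-0.16,0.18', '0.89,-0.19,-0.00']
75 ['0.82,0.21,-0.00', '0.76,0.03,0.19', '0.77,-0.04,0.19', '0.
[... 1470 characters left out ...]
.47']
scene red 30 [ 0.4472 -0.3084  0.1057] [ 0.4463 -0.3086  0.1055] [ 0.437 -0.315  0.104] [ 0.458 -0.301  0.107]
  high 30 [ 0.4472 -0.3084  0.1057] [ 0.437 -0.315  0.104] [ 0.458 -0.301  0.107]
scene blue 164 [ 0.5516 -0.2974  0.0461] [ 0.482  -0.3181  0.0693] [ 0.46  -0.341  0.   ] [ 0.672 -0.24   0.074]
plate 1807 ((0.5175445079803467, -0.29303961992263794), (0.1829896867275238, 0.2839699387550354), 75.79662322998047)
carrier 2487 ((0.48768332600593567, -0.2618696689605713), (0.19151785969734192, 0.15061530470848083), 64.63445281982422)
tall [ 0.35110942 -0.34996348  0.18001798] [0.98572859 0.69059616 0.3902706 ] [[ 0.383 -0.339  0.181]
 [ 0.877  0.034  0.252]
 [ 0.981  0.665  0.378]]
```

View pics/topc.png

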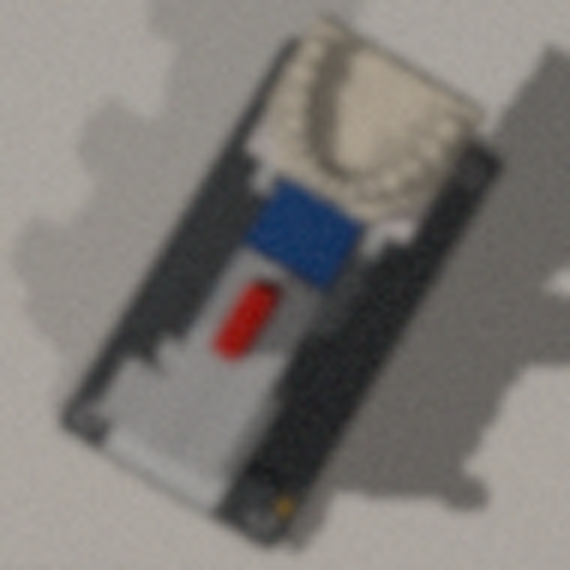

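View pics/scenec.png

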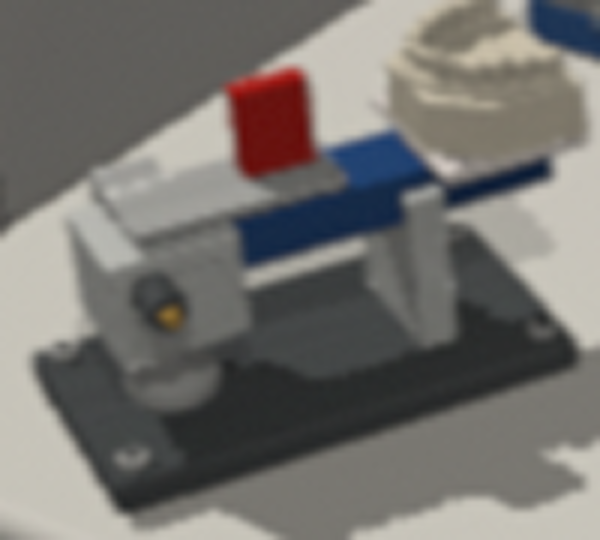

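The crops show the fin upright on its slide, long axis along the bar (about −29° in world yaw), its +y side facing the printer, and the plaster model about 4 cm from it along +x. Next I check for tall obstacles along the way.

```bash
python3 - <<'E'
from h import *
for n in('scene','top'):
    f=np.load(n+'.npz'); d=f['d']; v,u=np.mgrid[:400,:640]; i=ctrl.camera_info(n)
    P=(np.stack([(u-i['cx'])/i['fx']*d,-(v-i['cy'])/i['fy']*d,-d,np.ones_like(d)],-1)@np.linalg.inv(i['view']).T)[...,:3]
    Q=P[(d>0)&(P[...,2]>.2)]; r=np.hypot(Q[:,0],Q[:,1]); Q=Q[(r<.75)]; print(n,len(Q), Q[:5], Q[-5:])
    if n=='top':
        # refine fin top centre: pixels 0.095-0.115 high near handle
        m=(P[...,2]>.09)&(np.hypot(P[...,0]-.4535,P[...,1]+.31)<.022); Q=P[m]; print(len(Q),cv2.minAreaRect(Q[:,:2].astype(np.float32)),Q.mean(0))
        m=(P[...,2]>.06)&(P[...,2]<.078)&(np.hypot(P[...,0]-.4535,P[...,1]+.31)<.05); Q=P[m]; c,s=np.cos(-.504),np.sin(-.504)
        print('y mid of bar', [np.percentile(-s*Q[:,0]+c*Q[:,1],k).round(4) for k in(1,50,99)], 'handle', -s*.4525-c*.309,'plate', -s*.4549-c*.3115)
E
```

```text
scene 0 [] []
top 0 [] []
88 ((0.45282942056655884, -0.3102474510669708), (0.01026775874197483, 0.023481296375393867), 59.93001937866211) [ 0.45333987 -0.31077711  0.10458152]
y mid of bar [np.float64(-0.0741), np.float64(-0.0535), np.float64(-0.0283)] handle -0.05205153295590259 plate -0.053081640708579264
```

Request:
send_rows(commands=[[[85, 0, 0, -0.6, 0, 0, 0.55], [85, 0, 0, -0.6, 0, 0, 0.55], [85, 0, 0, -0.6, 0, 0, 0.55], [85, 0, 0, -0.6, 0, 0, 0.55], [85, 0, 0, 0, 0, 0, 0]]], squeeze=40)

```text
clock: 0.6
eef_pos: [0.1428, 0.5058, 0.3051]
tcp_rot: [3.138, -0.0, 2.636]
contact_force: [0.1, 0.7, -0.3]
opening: 0.997
finger_force: 0.0
```

Request:
send_rows(commands=[[[85, -0.96, -0.37, 0, 0, 0, 0], [85, -0.96, -0.37, 0, 0, 0, 0], [85, -0.96, -0.37, 0, 0, 0, 0], [85, -0.96, -0.37, 0, 0, 0, 0], [85, -0.96, -0.37, 0, 0, 0, 0]]])

```text
clock: 1.1
eef_pos: [0.242, 0.3858, 0.302]
tcp_rot: [-3.14, -0.001, 2.638]
contact_force: [-0.4, 0.1, -0.5]
opening: 0.995
finger_force: 0.0
```

Request:
send_rows(commands=[[[85, -0.96, -0.37, 0, 0, 0, 0], [85, -0.96, -0.37, 0, 0, 0, 0], [85, -0.96, -0.37, 0, 0, 0, 0], [85, -0.96, -0.37, 0, 0, 0, 0], [85, -0.96, -0.37, 0, 0, 0, 0]]])

```text
clock: 1.6
eef_pos: [0.3411, 0.2676, 0.3021]
tcp_rot: [-3.14, -0.001, 2.638]
contact_force: [0.8, -0.2, 0.4]
opening: 0.992
finger_force: 0.0
```

Request:
send_rows(commands=[[[85, -0.96, -0.37, 0, 0, 0, 0], [85, -0.96, -0.37, 0, 0, 0, 0], [85, -0.96, -0.37, 0, 0, 0, 0], [85, -0.96, -0.37, 0, 0, 0, 0], [85, -0.96, -0.37, 0, 0, 0, 0]]])

```text
clock: 2.1
eef_pos: [0.4403, 0.1494, 0.302]
tcp_rot: [-3.141, -0.001, 2.638]
contact_force: [0.2, 0.8, 0.8]
opening: 0.995
finger_force: 0.0
```

Request:
send_rows(commands=[[[85, -0.5, -0.85, 0, 0, 0, 0], [85, -0.5, -0.85, 0, 0, 0, 0], [85, -0.5, -0.85, 0, 0, 0, 0], [85, -0.5, -0.85, 0, 0, 0, 0], [85, -0.5, -0.85, 0, 0, 0, 0]]])

```text
clock: 2.6
eef_pos: [0.4434, 0.0015, 0.3021]
tcp_rot: [-3.141, -0.002, 2.638]
contact_force: [0.7, 0.0, 0.7]
opening: 0.994
finger_force: 0.0
```

Request:
send_rows(commands=[[[85, -0.5, -0.85, 0, 0, 0, 0], [85, -0.5, -0.85, 0, 0, 0, 0], [85, -0.5, -0.85, 0, 0, 0, 0], [85, -0.5, -0.85, 0, 0, 0, 0], [85, -0.5, -0.85, 0, 0, 0, 0]]])

```text
clock: 3.1
eef_pos: [0.4474, -0.1463, 0.302]
tcp_rot: [3.141, -0.002, 2.638]
contact_force: [0.2, 0.4, -0.0]
opening: 0.996
finger_force: 0.0
```

Request:
send_rows(commands=[[[85, -0.5, -0.85, 0, 0, 0, 0], [85, -0.5, -0.85, 0, 0, 0, 0], [85, -0.5, -0.85, 0, 0, 0, 0], [85, -0.5, -0.85, 0, 0, 0, 0], [85, 0, 0, 0, 0, 0, 0]]])

```text
clock: 3.6
eef_pos: [0.4504, -0.266, 0.3013]
tcp_rot: [3.141, -0.003, 2.635]
contact_force: [0.3, 0.4, 0.4]
opening: 0.998
finger_force: 0.0
```

Request:
send_rows(commands=[[[50, -0.4, -0.62, 0, 0, 0, 0], [50, -0.39, -0.63, 0, 0, 0, 0], [50, 0, 0, 0.9, 0, 0, 0], [50, 0, 0, 0.9, 0, 0, 0], [50, 0, 0, 0.9, 0, 0, 0]]])

```text
clock: 4.1
eef_pos: [0.4533, -0.3068, 0.2204]
tcp_rot: [3.141, -0.001, 2.638]
contact_force: [0.3, -0.5, 0.8]
opening: 0.585
finger_force: 0.0
```

Request:
send_rows(commands=[[[50, 0, 0, 0.9, 0, 0, 0], [50, 0, 0, 0.9, 0, 0, 0], [50, 0, 0, 0.7, 0, 0, 0], [50, 0, 0, 0, 0, 0, 0], [50, 0, 0, 0, 0, 0, 0]]])

```text
clock: 4.6
eef_pos: [0.4536, -0.3073, 0.1475]
tcp_rot: [3.141, -0.0, 2.637]
contact_force: [0.8, -0.0, -0.7]
opening: 0.584
finger_force: 0.0
```

```bash
python3 - <<'E'
from h import *
a=[]
for n,(r0,c0) in dict(top=(200,190),scene=(150,170)).items():
    p,d=snap(n); a.append(cv2.resize(p[r0:r0+120,c0:c0+130,::-1],(390,360),interpolation=cv2.INTER_CUBIC))
cv2.imwrite('pics/g1.png',np.hstack(a)); s=ctrl.read_state(); print(s['eef_pos'],s['tcp_rot'],s['opening'])
E
```

```text
[ 0.45395935 -0.30790076  0.14848755] [-3.14106145e+00  1.88508783e-03  2.63704976e+00] 0.5892426766424324
```

View pics/g1.png

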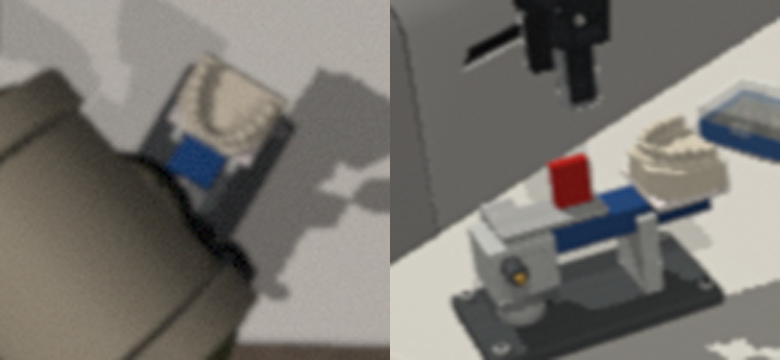

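The gripper stands above the fin with its fingers on either side of it (right view: fin at (571,182), fingers above it at (580,90)). Next I go down and close.

Request:
send_rows(commands=[[[50, 0, -0.09, 0.6, 0, 0, 0], [50, 0, 0, 0.6, 0, 0, 0], [50, 0, 0, 0.6, 0, 0, 0], [50, 0, 0, 0.4, 0, 0, 0], [50, 0, 0, 0, 0, 0, 0]]])

```text
clock: 5.2
eef_pos: [0.4519, -0.3098, 0.0806]
tcp_rot: [3.141, -0.001, 2.637]
contact_force: [-0.9, -0.5, 1.3]
opening: 0.586
finger_force: 0.0
```

Request:
send_rows(commands=[[[0, 0, 0, 0, 0, 0, 0], [0, 0, 0, 0, 0, 0, 0], [0, 0, 0, 0, 0, 0, 0], [0, 0, 0, 0, 0, 0, 0], [0, 0, 0, 0, 0, 0, 0]]], squeeze=40)

```text
clock: 5.7
eef_pos: [0.4526, -0.3104, 0.0822]
tcp_rot: [-3.141, 0.002, 2.636]
contact_force: [-0.7, 1.5, 5.7]
opening: 0.107
finger_force: 41.8
```

Request:
send_rows(commands=[[[0, 0, 0.08, -0.02, 0, 0, 0], [0, 0, 0.08, 0, 0, 0, 0], [0, 0, 0.08, 0, 0, 0, 0], [0, 0, 0.06, 0, 0, 0, 0], [0, 0, 0, 0, 0, 0, 0]]])

```text
clock: 6.2
eef_pos: [0.4567, -0.3027, 0.0823]
tcp_rot: [-3.14, 0.001, 2.637]
contact_force: [-3.1, -5.1, 3.4]
opening: 0.107
finger_force: 41.4
```

Request:
send_rows(commands=[[[0, 0, 0.05, 0, 0, 0, 0], [0, 0, 0.05, 0, 0, 0, 0], [0, 0, 0, 0, 0, 0, 0], [0, 0, 0, 0, 0, 0, 0], [0, 0, 0, 0, 0, 0, 0]]])

```text
clock: 6.7
eef_pos: [0.458, -0.3004, 0.0823]
tcp_rot: [-3.14, 0.001, 2.636]
contact_force: [-4.1, -5.5, 4.0]
opening: 0.105
finger_force: 41.4
```

Request:
send_rows(commands=[[[0, 0, 0.05, 0, 0, 0, 0], [0, 0, 0, 0, 0, 0, 0], [0, 0, 0, 0, 0, 0, 0], [0, 0, 0, 0, 0, 0, 0], [0, 0, 0, 0, 0, 0, 0]]])

```text
clock: 7.2
eef_pos: [0.4584, -0.2996, 0.0823]
tcp_rot: [-3.139, 0.001, 2.636]
contact_force: [-6.1, -8.2, 3.0]
opening: 0.101
finger_force: 41.6
```

The pull force is now about 10 N, above the 7 N spring maximum, so the slide is at its stop. Now a slow lift.

Request:
send_rows(commands=[[[0, 0, 0, -0.05, 0, 0, 0], [0, 0, 0, -0.07, 0, 0, 0], [0, 0, 0, -0.1, 0, 0, 0], [0, 0, 0, -0.1, 0, 0, 0], [0, 0, 0, 0, 0, 0, 0]]])

```text
clock: 7.7
eef_pos: [0.4575, -0.2989, 0.0904]
tcp_rot: [-3.14, -0.003, 2.636]
contact_force: [-4.8, -8.9, -6.1]
opening: 0.103
finger_force: 40.6
```

Request:
send_rows(commands=[[[0, 0, 0, -0.15, 0, 0, 0], [0, 0, 0, -0.2, 0, 0, 0], [0, 0, 0, -0.2, 0, 0, 0], [0, 0, 0, -0.2, 0, 0, 0], [0, 0, 0, -0.1, 0, 0, 0]]])

```text
clock: 8.2
eef_pos: [0.4588, -0.2977, 0.1169]
tcp_rot: [3.141, -0.001, 2.636]
contact_force: [0.0, -0.0, -3.7]
opening: 0.108
finger_force: 40.7
```

Request:
send_rows(commands=[[[0, 0, 0, -0.2, 0, 0, 0], [0, 0, 0, -0.2, 0, 0, 0], [0, 0, 0, -0.2, 0, 0, 0], [0, 0, 0, 0, 0, 0, 0], [0, 0, 0, 0, 0, 0, 0]]])

```text
clock: 8.7
eef_pos: [0.4587, -0.2983, 0.135]
tcp_rot: [3.142, 0.0, 2.636]
contact_force: [-1.2, 0.1, -4.0]
opening: 0.11
finger_force: 40.7
```

```bash
python3 - <<'E'
from h import *
p,d=snap('scene'); cv2.imwrite('pics/l1.png',cv2.resize(p[130:280,160:320,::-1],(640,600),interpolation=cv2.INTER_CUBIC)); print(ctrl.read_state()['contact_force'])
E
```

```text
[ 0.12812796 -0.37109585 -4.66442615]
```

View pics/l1.png

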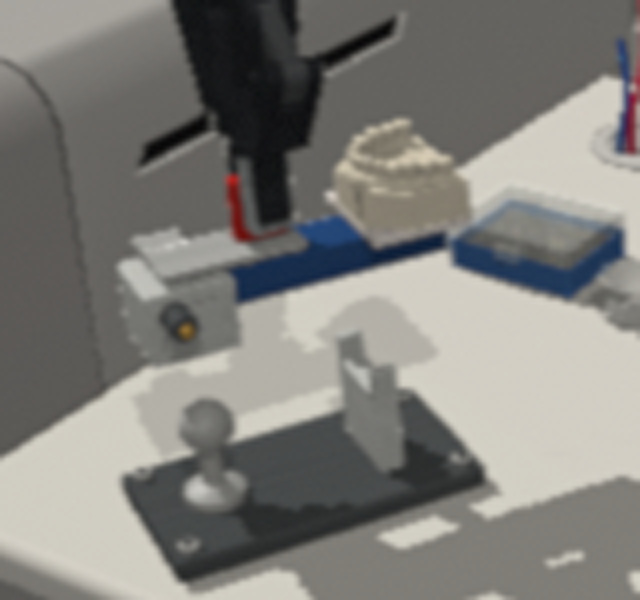

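The carrier is level in the grip, well clear of the ball (205,425) and the fork (370,400). I raise it the rest of the way.

Request:
send_rows(commands=[[[0, 0, -0.1, -0.3, 0, 0, 0], [0, 0, -0.1, -0.4, 0, 0, 0], [0, 0, -0.1, -0.4, 0, 0, 0], [0, 0, 0, -0.4, 0, 0, 0], [0, 0, 0, -0.2, 0, 0, 0]]])

```text
clock: 9.25
eef_pos: [0.4547, -0.3067, 0.1879]
tcp_rot: [-3.141, 0.002, 2.636]
contact_force: [0.7, -0.2, -4.0]
opening: 0.104
finger_force: 40.7
```

Request:
send_rows(commands=[[[0, 0, 0, 0, 0, 0, 0], [0, 0, 0, 0, 0, 0, 0], [0, 0, 0, 0, 0, 0, 0], [0, 0, 0, 0, 0, 0, 0], [0, 0, 0, 0, 0, 0, 0]]])

```text
clock: 9.75
eef_pos: [0.4543, -0.3061, 0.1857]
tcp_rot: [3.141, -0.001, 2.636]
contact_force: [-0.3, -0.9, -3.3]
opening: 0.108
finger_force: 40.7
```

```bash
python3 - <<'E'
from h import *
s=ctrl.read_state(); print(s['eef_pos'],s['contact_force'],s['finger_force'],s['opening'])
if s['eef_pos'][2]>.17 and s['finger_force']>20 and -6<s['contact_force'][2]<-2: print(ctrl.sign_off())
E
```

```text
[ 0.45433995 -0.3061315   0.18569314] [-0.26480375 -0.86092365 -3.28656156] 40.66757082939148 0.10843129081236326
the job is handed in; nothing more can be done
None
```

I pulled the latch to its stop and lifted the carrier straight off the ball. I handed in at 9.75 s, still gripping it at about 41 N, about 10 cm above its seat and over the stand; it looked level in the last picture, taken at about 5 cm, and no verdict came back.

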